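Put the counter samples back on their outlines

ROBOT

A 6-joint arm with a two-finger parallel gripper is mounted at the origin on the work surface. World frame = base frame: x ahead of the robot, y to its left, z up, the work surface at z = 0. Lengths are in m, angles in rad, forces in N, time in s.
With the tool pointing down it reaches from about 0.375 to 0.9 m from the base axis. Payload 3.1 kg.
Tool frame: the origin (TCP) lies at the very end of the fingers, on their centre line; the grasp point (between the pads) lies 19 mm behind it; x points along the fingers, z is the direction in which the jaws open and shut, and the axes are right-handed (so a half turn about x gives the same grasp; the last joint's range is limited). The gripper opens to 85 mm and grips with 20 to 120 N. Pads are 22 mm wide; open, the fingers measure 114 mm over their backs; the gripper's body (76 mm by 85 mm) begins 54 mm behind the grasp point. The pads swing forward as they close: fully open they stand 13 mm farther back than shut.
Start: joints at [0.945, 0.527, 1.433, -0, 1.181, -0.178], TCP at [0.271, 0.563, 0.231] pointing down, gripper open.
Joint ranges: [-3.08, 3.08], [-0.75, 2.2], [0.22, 2.44], [-1.43, 4.57], [0, 2.65], [-2.85, 2.85]. Speed limits (rad/s): [2.79, 2.79, 3.14, 3.14, 3.14, 3.14].

INTERFACE

Orientations are given as a unit quaternion [x, y, z, w].
In Python, from station import manip, viewer, job gives the robot as it stands.
- The arm moves only by the tool move_arm, never from a script. Its argument "deltas" is one flat list of numbers, 7 for each row, row after row: the finger opening in mm, from 0 to 85.4, then the shift along the tool's x, y, z in mm, then the turn, a rotation vector about the tool's x, y, z in degrees. In form: [jaw, tx, ty, tz, rx, ry, rz, jaw, tx, ty, tz, rx, ry, rz, ...]. A call has 1 to 10 rows; each row shifts and turns the commanded pose from where the row before left it, along the tool's axes as they then stand; what a row does not reach is not made up. A row lasts 1/10 s, in which the tool goes at most 50 mm and 8.59 degrees, less where a joint would pass 70% of its speed; a pose out of reach is approached as far as the arm can. A call is refused whole if a number of a shift passes 50 or a number of a turn 8.59, either way. A call with a gripper value outside its range is refused whole. The fingers move at their own pace and stop on an object; "force" is the grip in N (left out, the last holds). Time passes only in rows, so rows that do not move let the fingers close. It gives the time, the measured TCP pose, the force and the opening at its end, in the units of the state.
- manip.sense(): the state, without advancing time (a new reading comes with each control period).
- viewer.snapshot(name): name is "scene" or "top" or "wrist"; returns a dict with "image" (420x560x3 uint8, red, green, blue), "depth" (420x560 float32, m along the optical axis (not along the pixel's ray), 0 where there is no reading), "fovy" (degrees; the focal length in pixels is half the picture's height over the tangent of half this angle, whatever the lens; pixels are square), "cx", "cy" (the principal point, pixels), "k1" (the pictures are not rectified: a ray, as slopes to the right and down, at radius r is drawn at 1 + k1 r^2 times it, then the intrinsics apply), "R" (3x3) and "t" (3): a world point X has camera coordinates R X + t. Camera axes: x right, y down, z forward; pixel columns grow to the right and rows downward; lengths in m; the calibration is good to about 2 mm. A picture is of the moment at which its call begins.
- job.sign_off(): hands the job in, once; it reports no verdict.
The state is a dict: "t": time; "q": joint angles; "qd": joint speeds; "tau": joint torques, N m; "tcp_pos": TCP position; "tool_rot": TCP orientation; "force": force on the tool from outside, world axes, zero at the start; "ft_torque": the same for the moment, N m; "finger_gap": opening from 0.0 (shut) to 1.0 (fully open).
Only numpy, scipy, OpenCV 4.12 (cv2) and the standard library are available. Lean on these libraries where they do the work, as an engineer would, in place of code of your own. Each camera call takes 0.05 s, during which the arm holds its last target.

TASK

Four display samples lie loose on the hardware shop's counter: a large padlock, a small padlock, a pull handle and a pipe coupling. Set each one on the white tile that bears its own outline, covering the outline closely: padlocks lying flat with the shackle the way it is drawn, the handle on its feet along its outline, the coupling standing on end. Carry them without dropping them, and leave all four lying still.

Things in the scene. Friction and masses are not known exactly. Their poses are not given: they have to be found in the camera images.
- large_lock_center (a point): Large padlock lying flat: brass block 45 mm long (x) by 50 mm wide (y) by 20 mm thick, with a steel shackle of 8 mm bar (40 mm wide over its legs) standing out 30 mm from the +x end; about 0.28 kg. The point is the centre of the brass block, 10 mm above its underside; x points to the shackle, z is up.
- large_lock_shackle (a point): The far end of the large padlock's shackle bow, on its centre line, 52.5 mm from the centre of its brass block along the padlock's x; it tells which way the padlock points. Same axes.
- small_lock_center (a point): Small padlock lying flat, same look as the large one: brass block 28 mm long (x) by 30 mm wide (y) by 14 mm thick, with a steel shackle of 5 mm bar (24 mm wide over its legs) standing out 18 mm from the +x end; about 0.09 kg. The point is the centre of the brass block, 7 mm above its underside; x points to the shackle, z is up.
- small_lock_shackle (a point): The far end of the small padlock's shackle bow, on its centre line, 32 mm from the centre of its brass block along the padlock's x; it tells which way the padlock points. Same axes.
- handle_center (a point): Aluminium pull handle on two feet, 0.12 kg: bar 100 mm long (y), 10 wide (x), 10 thick, top 32 mm and underside 22 mm above the surface, open beneath; at each end a 10 mm square leg on a foot plate 26 (x) by 20 (y) by 4 mm, centred 45 mm from the middle. The point is the middle, 16 mm above its underside (below the bar); y runs along the bar, z up; ends alike.
- coupling_center (a point): Steel pipe coupling: a plain tube standing on end, 40 mm outside and 28 mm inside diameter, 36 mm tall, about 0.14 kg. The point is on its axis, 18 mm above its underside; z is its axis, up.
- large_lock_tile_mark (a point): White rectangular display tile, 105 (x) by 70 (y) mm, 6 mm thick, fixed flat to the counter, with a black life-size outline of the large padlock (block 45 by 50 mm). This point lies on the tile's top face (6 mm above the counter), at the middle of the outline's block. x points to the outline's shackle; the tile reaches 67 mm from the point along +x and 37 mm along -x; z is up.
- small_lock_tile_mark (a point): White rectangular display tile, 76 (x) by 52 (y) mm, 6 mm thick, fixed flat to the counter, with a black life-size outline of the small padlock (block 28 by 30 mm). This point lies on the tile's top face (6 mm above the counter), at the middle of the outline's block. x points to the outline's shackle; the tile reaches 47 mm from the point along +x and 29 mm along -x; z is up.
- handle_tile_mark (a point): White rectangular display tile, 50 (x) by 124 (y) mm, 6 mm thick, fixed flat to the counter, with a black life-size outline of the handle seen from above: a bar with a foot plate at each end. This point lies on the tile's top face (6 mm above the counter), at the middle of the outline and of the tile. y runs along the outline's bar; z is up.
- coupling_tile_mark (a point): White rectangular display tile, 70 by 70 mm, 6 mm thick, fixed flat to the counter, with a black life-size outline of the coupling seen from above: a ring. This point lies on the tile's top face (6 mm above the counter), at the centre of the ring and of the tile. x and y run along its edges; z is up.
Things that resemble listed ones, but are neither listed nor needed, are in the scene too. What is shaped like the part that bears handle_tile_mark but orange or red is not meant. Leave any red look-alike of the part that bears small_lock_tile_mark alone.

How it is judged:
At the end, for the whole second after the job is handed in: Each sample rests still on its own tile, centre within 12 mm of the outline's, upright or flat within 0.12 rad, height within 4 mm of lying on the tile, below 0.02 m/s; padlocks and handle turned within 0.21 rad of their outlines, shackles pointing as drawn (horizontal distance between large_lock_center and large_lock_tile_mark below 0.012 m and z of large_lock_center in the frame of large_lock_tile_mark between 0.006 and 0.014 m and angle between each of large_lock_center, small_lock_center, handle_center, coupling_center's own z axis and vertical below 0.12 rad and linear speed of each of large_lock, small_lock, handle, coupling below 0.02 m/s and angle between the x axis of large_lock_center and the x axis of large_lock_tile_mark, either way round below 0.21 rad and x of large_lock_shackle in the frame of large_lock_tile_mark above 0 m and horizontal distance between small_lock_center and small_lock_tile_mark below 0.012 m and z of small_lock_center in the frame of small_lock_tile_mark between 0.003 and 0.011 m and angle between the x axis of small_lock_center and the x axis of small_lock_tile_mark, either way round below 0.21 rad and x of small_lock_shackle in the frame of small_lock_tile_mark above 0 m and horizontal distance between handle_center and handle_tile_mark below 0.012 m and z of handle_center in the frame of handle_tile_mark between 0.012 and 0.02 m and angle between the x axis of handle_center and the x axis of handle_tile_mark, either way round below 0.21 rad and horizontal distance between coupling_center and coupling_tile_mark below 0.012 m and z of coupling_center in the frame of coupling_tile_mark between 0.014 and 0.022 m); the robot touches nothing.
It fails at once if the large lock is let go or knocked into the air, its centre more than 70 mm above the counter (height (world z) of large_lock_center above 0.07 m and contact force between the fingers and large_lock below 0.05 N).
It fails at once if the small lock is let go or knocked into the air, its centre more than 70 mm above the counter (height (world z) of small_lock_center above 0.07 m and contact force between the fingers and small_lock below 0.05 N).
It fails at once if the handle is let go or knocked into the air, its centre more than 70 mm above the counter (height (world z) of handle_center above 0.07 m and contact force between the fingers and handle below 0.05 N).
It fails at once if the coupling is let go or knocked into the air, its centre more than 70 mm above the counter (height (world z) of coupling_center above 0.07 m and contact force between the fingers and coupling below 0.05 N).
It also fails if it takes over 101 s, if anything falls off the work surface, if the arm or the gripper's body presses on something with over 40 N, if the wrist force passes 120 N, or if a joint passes its speed limit or range.

## Working session

There is one attempt and no reset: what is moved stays moved. The work goes in short steps, Python scripts to look and compute and a tool call to move; the robot and the scene stay as the last step left them, time stands still between calls to the robot, and variables do not carry over. Pictures are saved under pics/ and viewed, and the job is handed in when it is done.

Besides the shell and the picture viewer there is one more tool, called after "Request:" as name(argument=value, ...) on one line, values as JSON. move_arm: Moves the arm, as the interface text tells. Its arguments: {"type":"object","properties":{"deltas":{"type":"array"},"force":{"type":"number"}},"required":["deltas"]}

```bash
ls; mkdir -p pics; python3 - <<'E'
from station import manip, viewer, job
import cv2
print(manip.sense())
for n in ["scene","top","wrist"]:
    s=viewer.snapshot(n)
    cv2.imwrite(f"pics/{n}0.png",s["image"][:,:,::-1])
    print(n,s["fovy"],s["cx"],s["cy"],s["k1"],s["R"].round(3).tolist(),s["t"].round(3).tolist())
E
```

```text
pics
{'t': 0.0, 'q': array([ 9.44456828e-01,  5.28457413e-01,  1.43392432e+00,  2.08398808e-07,
        1.18140432e+00, -1.78507083e-01]), 'qd': array([-3.00165453e-03, -1.45898644e-03,  5.53528753e-05, -8.41831210e-04,
        6.42675758e-04, -4.79606737e-04]), 'tau': array([ 5.99161904e-04, -4.42357421e+01, -1.78021377e+01, -2.63616776e-04,
        8.35531944e-03,  1.00362760e-05]), 'tcp_pos': array([0.2701761 , 0.56277809, 0.230332  ]), 'tool_rot': array([-0.37678226,  0.59926153,  0.37620282,  0.59782287]), 'force': array([-0.44251908,  0.03525371, -0.03732153]), 'ft_torque': array([ 0.01241099, -0.00231304,  0.0107385 ]), 'finger_gap': 0.9990664703543591}
scene 47.18948102184347 285.57402102881355 206.57436525720436 -0.07240861304027682 [[0.334, 0.943, 0.0], [0.639, -0.226, -0.735], [-0.693, 0.246, -0.678]] [-0.191, -0.255, 1.673]
top 57.57403162688695 277.73642471219165 202.5344652413111 0.030972556814645103 [[0.01, -1.0, -0.015], [-0.98, -0.007, -0.197], [0.197, 0.017, -0.98]] [0.04, 0.472, 0.895]
wrist 65.38537131835342 282.7943262317349 206.43954462038963 -0.0017019206156637721 [[0.433, 0.901, -0.002], [0.869, -0.417, 0.268], [0.24, -0.118, -0.964]] [-0.624, -0.034, 0.379]
```

View pics/scene0.png

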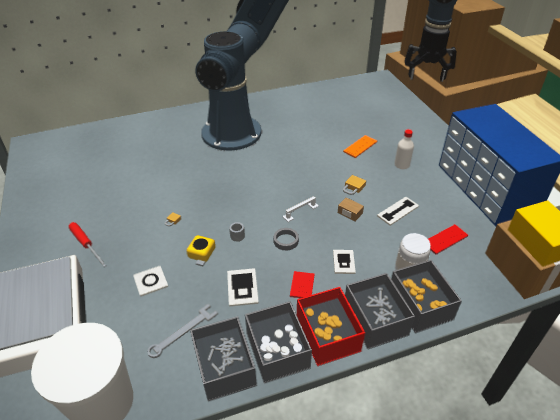

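View pics/top0.png

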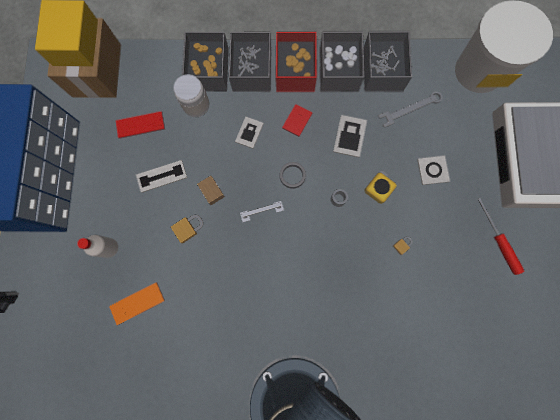

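View pics/wrist0.png

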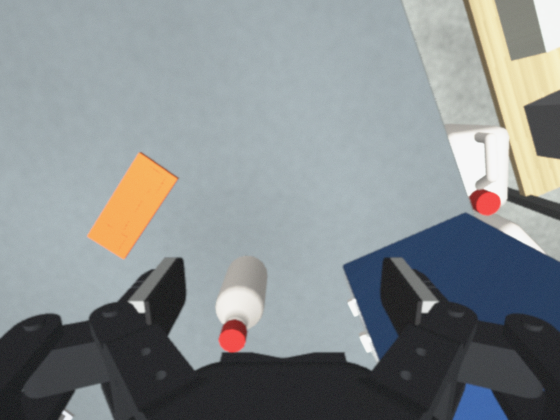

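The top view shows the large lock near (183,230), the small lock (402,246), the handle (262,211) and the coupling (340,198). The tiles are at (350,135), (249,132), (161,176) and (433,170). The distractors are the orange tile at (137,303), the red tiles at (140,125) and (297,120), the ring at (292,175), the brown block at (210,190) and the tape measure at (380,187).

```bash
cat > h.py <<'E'
import numpy as np, cv2
from station import manip, viewer, job
def intr(s):
    f=210/np.tan(np.radians(s["fovy"]/2)); return f
def cast(s,px,z):
    f=intr(s); px=np.atleast_2d(np.array(px,float))
    d=np.c_[(px[:,0]-s["cx"])/f,(px[:,1]-s["cy"])/f]
    u=d.copy()
    for _ in range(20):
        u=d/(1+s["k1"]*(u**2).sum(1))[:,None]
    R,t=s["R"],s["t"]; C=-R.T@t
    D=np.c_[u,np.ones(len(u))]@R
    k=(z-C[2])/D[:,2]
    return C+D*k[:,None]
def proj(s,X):
    X=np.atleast_2d(X)@s["R"].T+s["t"]; u=X[:,:2]/X[:,2:]
    u=u*(1+s["k1"]*(u**2).sum(1))[:,None]
    return u*intr(s)+[s["cx"],s["cy"]]
def save(name,img): cv2.imwrite("pics/"+name,img[:,:,::-1])
E
python3 - <<'E'
from h import *
s=viewer.snapshot("top"); 
a=s["image"][90:260,100:460]
save("crop1.png",cv2.resize(a,None,fx=2.2,fy=2.2,interpolation=cv2.INTER_CUBIC))
img=s["image"].astype(int); hsv=cv2.cvtColor(s["image"],cv2.COLOR_RGB2HSV)
print({k:hsv[y,x].tolist() for k,(x,y) in dict(L=(183,230),S=(402,246),bar=(262,211),tile=(144,188),coup=(340,192),bg=(300,260),tw=(340,150),box=(210,190)).items()})
def comps(m,nm,z):
    c,_=cv2.findContours(m.astype(np.uint8),cv2.RETR_EXTERNAL,cv2.CHAIN_APPROX_NONE)
    for q in c:
        if cv2.contourArea(q)<60 or cv2.contourArea(q)>4000: continue
        r=cv2.minAreaRect(q); b=cv2.boxPoints(r)
        w=cast(s,b,z); cen=w.mean(0)
        e=[np.linalg.norm(w[i]-w[(i+1)%4])*1000 for i in range(2)]
        an=[np.degrees(np.arctan2(*(w[(i+1)%4]-w[i])[1::-1])) for i in range(2)]
        print(nm,np.round(r[0]),cen.round(4),np.round(e,1),np.round(an,1))
H,S,V=[hsv[...,i] for i in range(3)]
comps((S<40)&(V>150),"white",.006)
comps((H>8)&(H<30)&(S>110)&(V>60),"brass",.02)
d=s["depth"]
for p in [(183,230),(402,246),(262,211),(300,260)]: print(p,d[p[1],p[0]])
E
```

```text
{'L': [18, 144, 154], 'S': [18, 142, 153], 'bar': [165, 5, 100], 'tile': [10, 4, 172], 'coup': [0, 0, 71], 'bg': [99, 23, 111], 'tw': [8, 6, 168], 'box': [16, 98, 128]}
white [ 94. 250.] [0.3558 0.5053 0.006 ] [38.1 23.8] [ -57.  -144.8]
white [262. 211.] [0.4577 0.0861 0.006 ] [110.   25.2] [ -73.1 -163.7]
white [161. 175.] [0.5506 0.3518 0.006 ] [123.4  48.9] [ -70.1 -159.2]
white [433. 170.] [ 0.5702 -0.3575  0.006 ] [71.2 68.2] [ -83.2 -178.2]
white [249. 132.] [0.6733 0.1241 0.006 ] [75.3 51.3] [ -19.3 -112.7]
white [350. 135.] [ 0.6642 -0.1446  0.006 ] [103.4  69.9] [ -11.7 -102.1]
white [532. 153.] [ 0.6182 -0.6084  0.006 ] [140.2 271.1] [-90.5 172.8]
white [187.  88.] [0.7986 0.2965 0.006 ] [71.7 76.9] [ -89.6 -177.3]
white [72. 71.] [0.846  0.6153 0.006 ] [32.8 24.1] [ -89.3 -174.1]
white [328.  60.] [ 0.8815 -0.0887  0.006 ] [19.4 51.3] [-90.2 179.2]
white [349.  53.] [ 0.9038 -0.1476  0.006 ] [38.3 39.5] [ -83.3 -175.7]
white [516.  32.] [ 0.9651 -0.6045  0.006 ] [193.1 194.1] [ -4.6 -91.4]
brass [136. 303.] [0.2276 0.3828 0.02  ] [126.5  50.2] [ -62.8 -149.4]
brass [401. 
[... 210 characters left out ...]
0.  88.] [0.7891 0.5282 0.02  ] [32.5 97.1] [ -38.9 -134.4]
brass [67. 85.] [0.7963 0.6153 0.02  ] [ 26.9 124.1] [ -32.9 -129.7]
brass [499.  80.] [ 0.8125 -0.5383  0.02  ] [113.5  34.5] [-90.7 174.2]
brass [195.  67.] [0.8529 0.274  0.02  ] [17.1 42.6] [ -60.4 -153.1]
brass [294.  63.] [0.8648 0.0051 0.02  ] [34.7 56. ] [ -34.2 -129.4]
brass [210.  66.] [0.8562 0.233  0.02  ] [34.2 63.2] [ -72.2 -163.3]
brass [303.  55.] [ 0.8886 -0.0211  0.02  ] [32.5 38.6] [ -42.3 -137.9]
brass [200.  47.] [0.9129 0.2617 0.02  ] [35.9 24.2] [ -89.7 -177.6]
brass [67. 34.] [0.9512 0.6312 0.02  ] [215.3 174.4] [  0.3 -97.2]
(183, 230) 0.9574137
(402, 246) 0.94737124
(262, 211) 0.9585896
(300, 260) 0.9575334
```

View pics/crop1.png

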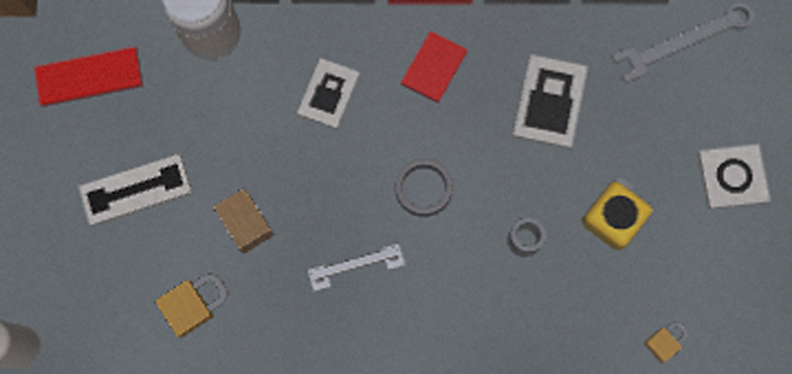

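```bash
cat >> h.py <<'E'
from scipy.spatial.transform import Rotation as Ro
def yaw(v): return np.degrees(np.arctan2(v[1],v[0]))
def plan(x,y,z,jy,quiet=False):
    """delta to TCP (x,y,z), tool down, jaw axis (tool z) at yaw jy (mod 180): total shift in tool axes now, and turn"""
    st=manip.sense(); R0=Ro.from_quat(st["tool_rot"]).as_matrix(); p=st["tcp_pos"]
    best=None
    for k in (0,180):
        a=np.radians(jy+k); zt=np.array([np.cos(a),np.sin(a),0]); xt=np.array([0,0,-1.]); yt=np.cross(zt,xt)
        Rt=np.c_[xt,yt,zt]; rv=Ro.from_matrix(R0.T@Rt).as_rotvec(degrees=True)
        if best is None or np.linalg.norm(rv)<np.linalg.norm(best[0]): best=(rv,Rt)
    rv,Rt=best
    d=np.array([x,y,z])-p
    print("t",round(st["t"],2),"p",(p*1000).round(1),"jaw yaw",yaw(R0[:,2]).round(1),"q6",st["q"][5].round(2),"gap",round(st["finger_gap"]*85.4,1),"F",st["force"].round(1))
    print("  shift(tool now) mm",(R0.T@d*1000).round(1),"turn deg",rv.round(1)," |  shift if turn done first",(Rt.T@d*1000).round(1))
E
python3 - <<'E'
from h import *
s=viewer.snapshot("top"); hsv=cv2.cvtColor(s["image"],cv2.COLOR_RGB2HSV);H,S,V=[hsv[...,i].astype(int) for i in range(3)]
# outlines
for nm,(u,v),r in [("Lt",(350,135),22),("St",(249,132),16),("Ht",(161,176),28),("Ct",(433,170),14)]:
    m=np.zeros(V.shape,np.uint8); m[v-r:v+r,u-r:u+r]=255
    wh=((S<40)&(V>135)).astype(np.uint8)*m
    c=max(cv2.findContours(wh,cv2.RETR_EXTERNAL,cv2.CHAIN_APPROX_NONE)[0],key=cv2.contourArea)
    b=cast(s,cv2.boxPoints(cv2.minAreaRect(c)),.006)
    hull=np.zeros_like(m); cv2.drawContours(hull,[c],-1,1,-1); hull=cv2.erode(hull,np.ones((3,3)))
    dk=np.argwhere((hull>0)&(V<90))[:,::-1]
    w=cast(s,dk,.006); e,vec=np.linalg.eigh(np.cov(w[:,:2].T))
    print(nm,"tile",b.mean(0).round(4),"dark mean",w.mean(0).round(4),"axis",yaw(vec[:,1]).round(1),"n",len(w))
# small & large lock
for nm,(u,v),r,z in [("L",(183,230),18,.02),("S",(402,246),11,.014)]:
    m=np.zeros(V.shape,np.uint8); m[v-r:v+r,u-r:u+r]=1
    b=((H>8)&(H<30)&(S>110)&(V>125)).astype(np.uint8)*m
    w=cast(s,np.argwhere(b)[:,::-1],z); c=max(cv2.findContours(b,0,1)[0],key=cv2.contourArea)
    bx=cast(s,cv2.boxPoints(cv2.minAreaRect(c)),z)
    print(nm,w.mean(0).round(4),bx.mean(0).round(4),yaw(bx[1]-bx[0]).round(1),[np.linalg.norm(bx[i]-bx[i+1]).round(4) for i in (0,1)])
# handle bright
m=np.zeros(V.shape,np.uint8); m[195:228,232:292]=1
b=((S<25)&(V>140)).astype(np.uint8)*m
w=cast(s,np.argwhere(b)[:,::-1],.018); e,vec=np.linalg.eigh(np.cov(w[:,:2].T)); print("H",w.mean(0).round(4),yaw(vec[:,1]).round(1))
# coupling
a=cv2.resize(s["image"][180:216,320:360],None,fx=12,fy=12,interpolation=cv2.INTER_CUBIC); save("coup.png",a)
plan(.35,-.24,.2,0)
E
```

```text
Lt tile [ 0.664  -0.1449  0.006 ] dark mean [ 0.6583 -0.1437  0.006 ] axis 168.1 n 414
St tile [0.6728 0.1248 0.006 ] dark mean [0.6702 0.1252 0.006 ] axis 157.7 n 157
Ht tile [0.5506 0.3516 0.006 ] dark mean [0.5501 0.3521 0.006 ] axis 109.2 n 265
Ct tile [ 0.5705 -0.3566  0.006 ] dark mean [ 0.5698 -0.3575  0.006 ] axis -155.7 n 108
L [0.4069 0.2826 0.02  ] [0.4071 0.2825 0.02  ] -54.7 [np.float64(0.0437), np.float64(0.0481)]
S [ 0.3702 -0.2627  0.014 ] [ 0.3701 -0.2624  0.014 ] -49.5 [np.float64(0.0268), np.float64(0.0282)]
H [0.4573 0.086  0.018 ] 106.8
t 0.25 p [270.4 563.1 230.8] jaw yaw 64.3 q6 -0.18 gap 85.4 F [ 0.9  0.1 -1.1]
  shift(tool now) mm [  31.5 -419.5 -689.4] turn deg [64.3 -0.1  0. ]  |  shift if turn done first [  30.8 -803.1   79.6]
```

View pics/coup.png

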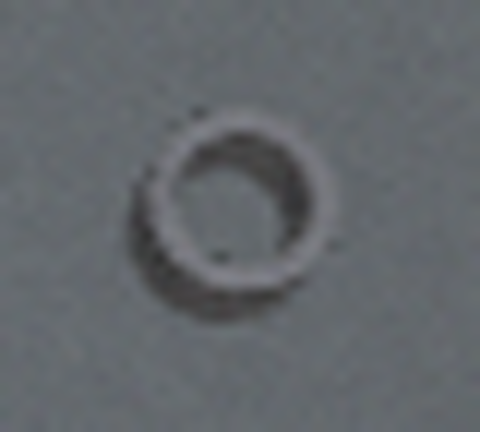

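The crop shows the coupling standing on end, with its rim centred at about top pixel (339.6,196.3). The candidates are unambiguous: each lock, the handle and the coupling appear once. I rule out the ring at (292,175) as too wide and low, the wooden block (210,190) and tape measure (380,187) because they are not padlocks, and the orange and red plates because they are not tiles.

First I go to a hover over the large lock.

```bash
python3 - <<'E'
from h import *
s=viewer.snapshot("top"); print(cast(s,[339.6,196.3],.036).round(4))
plan(.406,.282,.16,35.3)
E
```

```text
[[ 0.491  -0.1098  0.036 ]]
t 0.3 p [270.4 563.2 230.9] jaw yaw 64.3 q6 -0.18 gap 85.5 F [-0.4  0.3  0.1]
  shift(tool now) mm [  71.1 -244.  -194.7] turn deg [29. -0.  0.]  |  shift if turn done first [  70.9 -307.8  -51.8]
```

Request:
move_arm(deltas=[85, 0, 0, 0, 7.25, 0, 0, 85, 0, 0, 0, 7.25, 0, 0, 85, 0, 0, 0, 7.25, 0, 0, 85, 0, 0, 0, 7.25, 0, 0, 85, 10, -45, -8, 0, 0, 0, 85, 10, -45, -8, 0, 0, 0, 85, 10, -45, -8, 0, 0, 0, 85, 10, -45, -8, 0, 0, 0, 85, 10, -45, -8, 0, 0, 0, 85, 10, -45, -8, 0, 0, 0], force=50)

```text
t: 1.3
tcp_pos: [0.3883, 0.3139, 0.1712]
tool_rot: [-0.215, 0.673, 0.215, 0.674]
force: [1.0, 0.8, 0.7]
finger_gap: 0.994
```

Request:
move_arm(deltas=[85, 11, -38, -4, 0, 0, 0, 85, 0, 0, 0, 0, 0, 0, 85, 0, 0, 0, 0, 0, 0])

```text
t: 1.6
tcp_pos: [0.4067, 0.2814, 0.1602]
tool_rot: [-0.214, 0.674, 0.214, 0.674]
force: [-1.2, -0.3, -0.9]
finger_gap: 0.993
```

```bash
python3 - <<'E'
from h import *
plan(.406,.282,.16,35.3)
s=viewer.snapshot("wrist"); save("w1.png",s["image"])
E
```

```text
t 1.6 p [406.7 281.4 160.2] jaw yaw 35.2 q6 -0.24 gap 84.8 F [-1.2 -0.3 -0.9]
  shift(tool now) mm [ 0.2  0.9 -0.3] turn deg [-0.1 -0.  -0. ]  |  shift if turn done first [ 0.2  0.9 -0.3]
```

View pics/w1.png

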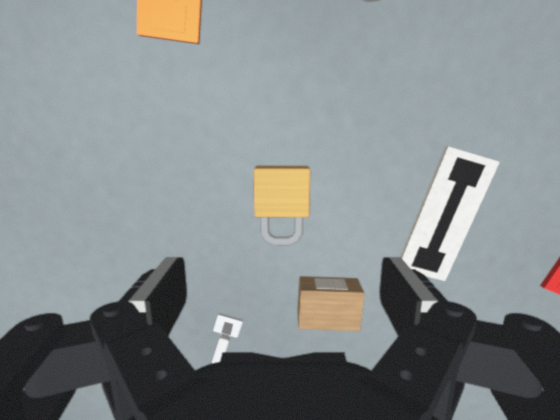

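The wrist view shows the large lock square to the jaws at (282,192), with its shackle toward the bottom of the picture. The handle tile is at (450,215).

```bash
cat >> h.py <<'E'
def rect(s,mask,z,roi):
    x0,x1,y0,y1=roi; m=np.zeros(mask.shape,np.uint8); m[y0:y1,x0:x1]=mask[y0:y1,x0:x1]
    c=max(cv2.findContours(m,0,1)[0],key=cv2.contourArea)
    b=cast(s,cv2.boxPoints(cv2.minAreaRect(c)),z)
    print("  rect c",(b.mean(0)*1000).round(1),"sides",[np.linalg.norm(b[i]-b[i+1]).round(4) for i in (0,1)],"yaw01",yaw(b[1]-b[0]).round(1))
    return b
def masks(s):
    h=cv2.cvtColor(s["image"],cv2.COLOR_RGB2HSV).astype(int);H,S,V=h[...,0],h[...,1],h[...,2]
    return dict(brass=(H>8)&(H<30)&(S>110)&(V>150),white=(S<45)&(V>170),V=V,S=S)
E
python3 - <<'E'
from h import *
s=viewer.snapshot("wrist"); m=masks(s)
rect(s,m["brass"],.02,(230,330,150,225))
rect(s,m["white"],.006,(385,510,130,285))
E
```

```text
rect c [403.8 282.3  20. ] sides [np.float64(0.0437), np.float64(0.0469)] yaw01 123.9
  rect c [544.3 355.6   6. ] sides [np.float64(0.1098), np.float64(0.1539)] yaw01 35.3
```

Request:
move_arm(deltas=[80, 40, 0, 0, 0.7, 0, 0, 70, 40, 0, 0, 0, 0, 0, 70, 35, 0, 0, 0, 0, 0, 70, 20, 0, 0, 0, 0, 0, 70, 8, 0, 0, 0, 0, 0, 70, 6, 0, 0, 0, 0, 0, 70, 0, 0, 0, 0, 0, 0])

```text
t: 2.4
tcp_pos: [0.4063, 0.2828, 0.0115]
tool_rot: [-0.211, 0.675, 0.211, 0.675]
force: [1.0, -0.7, -0.6]
finger_gap: 0.823
```

```bash
python3 - <<'E'
from h import *
plan(.4067,.280,.006,34.5)
s=viewer.snapshot("wrist"); save("w2.png",s["image"])
E
```

```text
t 2.4 p [406.3 282.8  11.5] jaw yaw 34.7 q6 -0.22 gap 70.2 F [ 1.  -0.7 -0.6]
  shift(tool now) mm [ 5.5 -2.5 -1.3] turn deg [0.2 0.  0. ]  |  shift if turn done first [ 5.5 -2.5 -1.3]
```

View pics/w2.png

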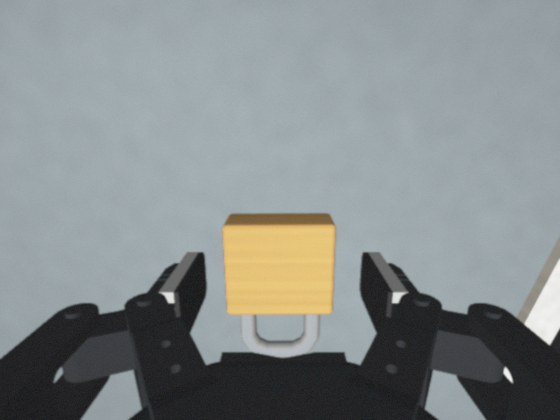

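The block sits centred between the pads. I lower the last bit and grip.

Request:
move_arm(deltas=[60, 5, -2, -1, 0, 0, 0, 60, 5, 0, 0, 0, 0, 0, 60, 0, 0, 0, 0, 0, 0])

```text
t: 2.75
tcp_pos: [0.4067, 0.2797, 0.0012]
tool_rot: [-0.21, 0.675, 0.21, 0.675]
force: [0.2, -0.6, -0.9]
finger_gap: 0.704
```

Request:
move_arm(deltas=[46, 0, 0, 0, 0, 0, 0, 40, 0, 0, 0, 0, 0, 0, 40, 0, 0, 0, 0, 0, 0, 40, 0, 0, 0, 0, 0, 0], force=60)

```text
t: 3.15
tcp_pos: [0.4067, 0.2798, 0.0017]
tool_rot: [-0.211, 0.675, 0.21, 0.675]
force: [-1.1, -1.0, 4.6]
finger_gap: 0.57
```

```bash
python3 - <<'E'
from h import *
plan(.4067,.280,.006,34.5)
s=viewer.snapshot("wrist"); save("w3.png",s["image"])
E
```

```text
t 3.15 p [406.7 279.8   1.7] jaw yaw 34.6 q6 -0.23 gap 48.6 F [-1.1 -1.   4.6]
  shift(tool now) mm [-4.3  0.2  0.1] turn deg [0.1 0.  0. ]  |  shift if turn done first [-4.3  0.2  0.1]
```

View pics/w3.png

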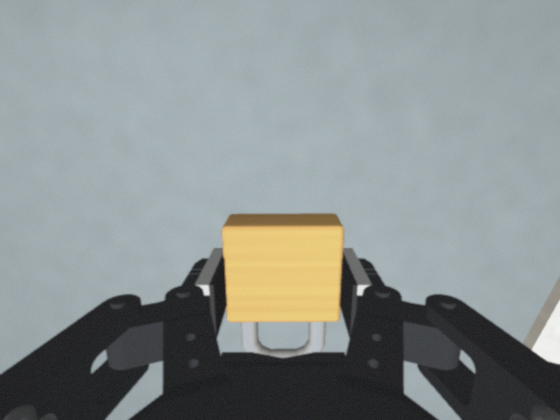

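Gripped at 48.6 mm opening. The lift and carry stay low, with the lock's centre under 70 mm.

Request:
move_arm(deltas=[40, -15, 0, 0, 0, 0, 0, 40, -35, 0, 0, 0, 0, 0, 40, 0, 0, 0, 0, 0, 0])

```text
t: 3.5
tcp_pos: [0.4085, 0.2807, 0.0537]
tool_rot: [-0.21, 0.673, 0.211, 0.677]
force: [0.9, 0.1, -2.2]
finger_gap: 0.569
```

```bash
cat >> h.py <<'E'
def held(b,z=None):
    st=manip.sense(); R=Ro.from_quat(st["tool_rot"]).as_matrix(); c=b.mean(0)
    print("  held centre in tool",((c-st["tcp_pos"])@R*1000).round(1))
E
python3 - <<'E'
from h import *
s=viewer.snapshot("wrist"); m=masks(s)
st=manip.sense()
b=rect(s,m["brass"],st["tcp_pos"][2]+.0185,(200,370,190,335)); held(b)
save("w4.png",s["image"])
plan(.651,-.1416,.055,78.1)
E
```

```text
rect c [405.9 283.1  70.9] sides [np.float64(0.0479), np.float64(0.0446)] yaw01 34.5
  held centre in tool [-18.5   3.3   0.1]
t 3.55 p [407.8 280.4  52.4] jaw yaw 34.6 q6 -0.23 gap 48.6 F [ 0.7 -0.5 -2.6]
  shift(tool now) mm [  -2.3 -485.4  -39.8] turn deg [-43.5   0.2   0.1]  |  shift if turn done first [  -2.6 -325.  -362.8]
```

View pics/w4.png

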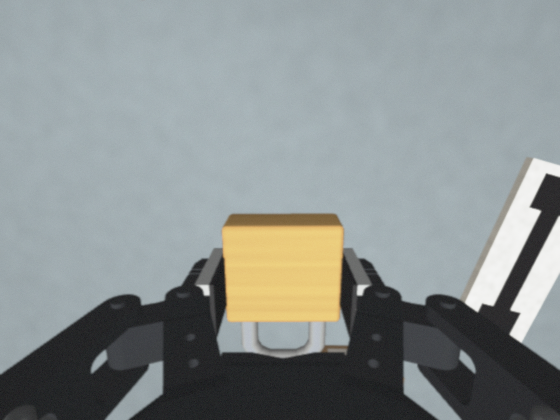

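```bash
python3 - <<'E'
from h import *
s=viewer.snapshot("top"); f=intr(s)
def z(u,v):
    d=s["depth"][v,u]; x=(u-s["cx"])/f; y=(v-s["cy"])/f
    return (s["R"].T@(np.array([x*d,y*d,d])-s["t"])).round(3)
for p in [(210,190),(212,183),(190,88),(250,95),(297,95),(350,95),(262,211),(292,163),(380,187),(385,120),(90,245)]: print(p,z(*p))
E
```

```text
(210, 190) [0.506 0.216 0.033]
(212, 183) [0.525 0.212 0.03 ]
(190, 88) [0.748 0.263 0.104]
(250, 95) [ 0.783  0.124 -0.001]
(297, 95) [ 0.783 -0.005 -0.001]
(350, 95) [ 0.783 -0.15  -0.   ]
(262, 211) [0.453 0.084 0.032]
(292, 163) [0.582 0.009 0.021]
(380, 187) [ 0.516 -0.212  0.035]
(385, 120) [ 0.711 -0.242 -0.001]
(90, 245) [0.313 0.192 0.651]
```

Box top is 33 mm, so the held lock (underside about 50 mm) clears it. Now the carry.

Request:
move_arm(deltas=[40, 0, -30, -2, 0, 0, 0, 40, 0, -48, -4, 0, 0, 0, 40, 0, -48, -4, 0, 0, 0, 40, 0, -48, -4, 0, 0, 0, 40, 0, -48, -4, 0, 0, 0, 40, 0, -48, -4, 0, 0, 0, 40, 0, -48, -4, 0, 0, 0, 40, 0, -48, -4, 0, 0, 0, 40, 0, -48, -4, 0, 0, 0, 40, 0, -30, -2, 0, 0, 0])

```text
t: 4.6
tcp_pos: [0.6305, -0.1096, 0.0493]
tool_rot: [-0.21, 0.675, 0.21, 0.675]
force: [0.8, 0.2, -2.0]
finger_gap: 0.571
```

Request:
move_arm(deltas=[40, 0, 0, 0, -8, 0, 0, 40, 0, 0, 0, -8, 0, 0, 40, 0, 0, 0, -8, 0, 0, 40, 0, 0, 0, -8, 0, 0, 40, 0, 0, 0, -8, 0, 0, 40, 0, 0, 0, -3.5, 0, 0, 40, 0, 0, 0, 0, 0, 0, 40, 0, 0, 0, 0, 0, 0])

```text
t: 5.4
tcp_pos: [0.6284, -0.1056, 0.0497]
tool_rot: [-0.444, 0.55, 0.446, 0.549]
force: [-0.2, -0.7, -2.7]
finger_gap: 0.573
```

```bash
python3 - <<'E'
from h import *
s=viewer.snapshot("wrist"); save("w5.png",s["image"])
plan(.6526,-.1423,.0205,78.1)
E
```

```text
t 5.45 p [ 628.6 -105.6   50. ] jaw yaw 78.1 q6 -1.7 gap 48.5 F [-0.3  0.3 -2.8]
  shift(tool now) mm [ 29.4 -31.1 -30.9] turn deg [-0.   0.  -0.1]  |  shift if turn done first [ 29.5 -31.  -30.9]
```

View pics/w5.png

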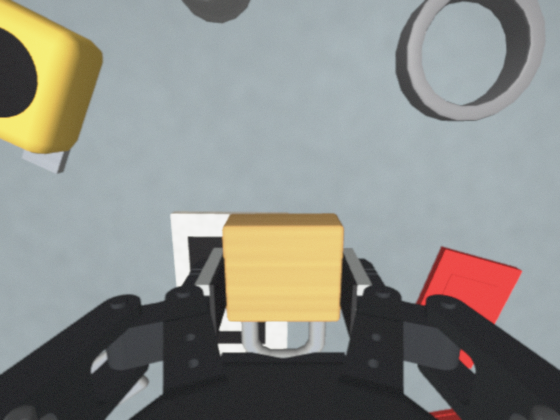

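Request:
move_arm(deltas=[40, 0, -16, -15, 0, 0, 0, 40, 0, -15, -16, 0, 0, 0, 40, 15, 0, 0, 0, 0, 0, 40, 10, 0, 0, 0, 0, 0, 40, 0, 0, 0, 0, 0, 0])

```text
t: 5.95
tcp_pos: [0.6503, -0.141, 0.0233]
tool_rot: [-0.443, 0.55, 0.448, 0.548]
force: [-0.9, 0.0, -1.9]
finger_gap: 0.57
```

```bash
python3 - <<'E'
from h import *
s=viewer.snapshot("wrist"); save("w6.png",s["image"])
plan(.6526,-.1423,.008,78.1)
E
```

```text
t 6.0 p [ 651.1 -141.1   24.3] jaw yaw 78.2 q6 -1.75 gap 48.6 F [-0.5  0.3 -3.1]
  shift(tool now) mm [16.2 -1.8 -0.9] turn deg [ 0.1  0.1 -0.3]  |  shift if turn done first [16.3 -1.7 -0.9]
```

View pics/w6.png

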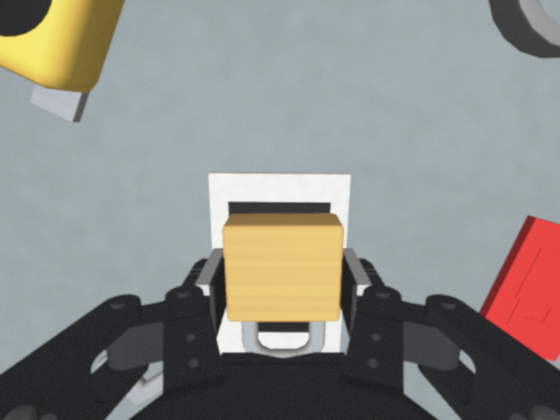

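```bash
python3 - <<'E'
from h import *
s=viewer.snapshot("wrist")
w=cast(s,[(209,174),(350,174),(229,203),(330,203)],.006); print(w.round(4))
st=manip.sense(); R=Ro.from_quat(st["tool_rot"]).as_matrix()
print(((w-st["tcp_pos"])@R*1000).round(1))
E
```

```text
[[ 0.6039 -0.1686  0.006 ]
 [ 0.6183 -0.1002  0.006 ]
 [ 0.6204 -0.1626  0.006 ]
 [ 0.6309 -0.1124  0.006 ]]
[[ 19.3  41.4 -36.5]
 [ 19.3  41.3  33.4]
 [ 19.2  26.5 -27.3]
 [ 19.3  26.5  24. ]]
```

Tile edges give the mark at tool (y 4.1, z −1.6), against the held block's (3.3, 0.1). Only a 1 mm shift is needed, then lower.

Request:
move_arm(deltas=[40, 6, 0, -1.2, 0, 0, 0, 40, 6, 0, 0, 0, 0, 0, 40, 3, 0, 0, 0, 0, 0, 40, 1, 0, 0, 0, 0, 0, 40, 0, 0, 0, 0, 0, 0])

```text
t: 6.55
tcp_pos: [0.653, -0.1437, 0.0101]
tool_rot: [-0.446, 0.549, 0.446, 0.549]
force: [-0.2, -1.1, -3.1]
finger_gap: 0.571
```

Request:
move_arm(deltas=[40, 1.5, 0, 0, 0, 0, 0, 40, 1, 0, 0, 0, 0, 0, 40, 0, 0, 0, 0, 0, 0])

```text
t: 6.85
tcp_pos: [0.6532, -0.1438, 0.0079]
tool_rot: [-0.446, 0.549, 0.446, 0.549]
force: [0.4, 0.4, -1.3]
finger_gap: 0.57
```

Request:
move_arm(deltas=[52, 0.5, 0, 0, 0, 0, 0, 62, 0, 0, 0, 0, 0, 0, 66, 0, 0, 0, 0, 0, 0, 66, 0, 0, 0, 0, 0, 0, 66, -20, 0, 0, 0, 0, 0, 66, -40, 0, 0, 0, 0, 0, 66, -50, 0, 0, 0, 0, 0, 66, -20, 0, 0, 0, 0, 0, 66, 0, 0, 0, 0, 0, 0])

```text
t: 7.75
tcp_pos: [0.656, -0.1448, 0.1421]
tool_rot: [-0.449, 0.547, 0.443, 0.551]
force: [0.0, 0.6, -0.6]
finger_gap: 0.773
```

```bash
python3 - <<'E'
from h import *
s=viewer.snapshot("wrist"); save("w7.png",s["image"]); m=masks(s)
rect(s,m["brass"],.026,(200,370,120,335))
w=cast(s,[(209,174)],.006)
plan(.491,-.1098,.13,60)
plan(.491,-.1098,.13,0)
E
```

```text
rect c [ 648.6 -143.1   26. ] sides [np.float64(0.0467), np.float64(0.0441)] yaw01 78.1
t 7.8 p [ 654.2 -144.2  139.4] jaw yaw 78.1 q6 -1.75 gap 65.8 F [ 0.4  0.8 -0.9]
  shift(tool now) mm [8.700e+00 1.668e+02 1.000e-01] turn deg [18.1 -0.   0.2]  |  shift if turn done first [  9.4 158.5 -51.8]
t 7.8 p [ 654.2 -144.2  139.4] jaw yaw 78.1 q6 -1.75 gap 65.8 F [ 0.4  0.8 -0.9]
  shift(tool now) mm [8.700e+00 1.668e+02 1.000e-01] turn deg [78.1  0.1  0.2]  |  shift if turn done first [   9.4   34.4 -163.2]
```

View pics/w7.png

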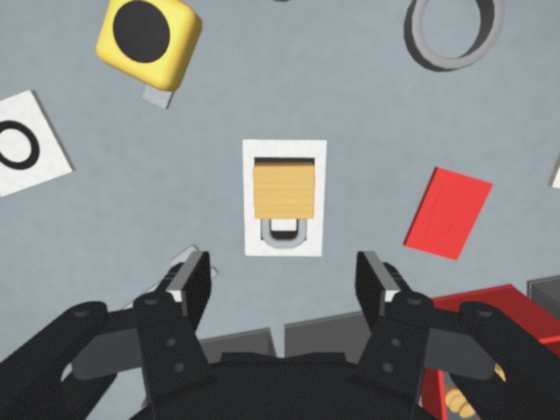

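The large lock lies squarely on its outline: measured (648.6,−143.1), mark about (649.5,−141.6). Next is the coupling, straight along tool y.

Request:
move_arm(deltas=[66, 0, 30, 0, 0, 0, 0, 66, 0, 45, 0, 0, 0, 0, 66, 0, 45, 0, 0, 0, 0, 66, 0, 35, 0, 0, 0, 0, 66, 0, 12, 0, 0, 0, 0, 66, 0, 0, 0, 0, 0, 0, 66, 0, 0, 0, 0, 0, 0])

```text
t: 8.5
tcp_pos: [0.4914, -0.1102, 0.137]
tool_rot: [-0.446, 0.549, 0.445, 0.549]
force: [0.4, -1.1, -0.1]
finger_gap: 0.775
```

```bash
python3 - <<'E'
from h import *
plan(.491,-.1098,.13,78)
s=viewer.snapshot("wrist"); save("w8.png",s["image"])
print(proj(s,[.491,-.1098,.036]))
E
```

```text
t 8.5 p [ 491.4 -110.2  137. ] jaw yaw 78.1 q6 -1.81 gap 66.2 F [ 0.4 -1.1 -0.1]
  shift(tool now) mm [7.  0.4 0.3] turn deg [ 0.1 -0.   0.1]  |  shift if turn done first [7.  0.4 0.3]
[[283.47720386 206.64402727]]
```

View pics/w8.png

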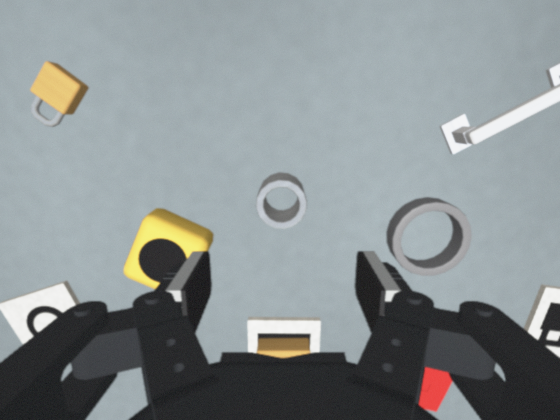

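The coupling rim shows at (281.5,203.5), about 2 mm from where I predicted. The tape measure on the left stays clear of the finger.

Request:
move_arm(deltas=[58, 30, 1.5, -0.5, 0, 0, 0, 56, 45, 0, 0, 0, 0, 0, 56, 35, 0, 0, 0, 0, 0, 56, 15, 0, 0, 0, 0, 0, 56, 6, 0, 0, 0, 0, 0, 56, 0, 0, 0, 0, 0, 0])

```text
t: 9.15
tcp_pos: [0.4892, -0.11, 0.0053]
tool_rot: [-0.446, 0.549, 0.446, 0.549]
force: [0.4, -0.3, -0.1]
finger_gap: 0.652
```

```bash
python3 - <<'E'
from h import *
plan(.490,-.1098,.005,78)
s=viewer.snapshot("wrist"); save("w9.png",s["image"])
E
```

```text
t 9.15 p [ 489.2 -110.     5.3] jaw yaw 78.2 q6 -1.81 gap 55.7 F [ 0.4 -0.3 -0.1]
  shift(tool now) mm [ 0.3 -0.8  0.4] turn deg [ 0.2  0.  -0. ]  |  shift if turn done first [ 0.3 -0.8  0.4]
```

View pics/w9.png

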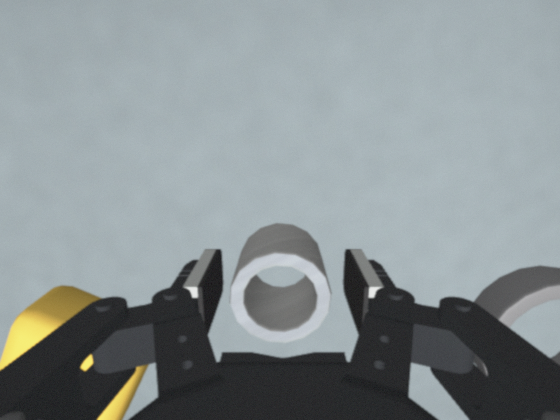

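Request:
move_arm(deltas=[42, 0, 0, 0, 0, 0, 0, 32, 0, 0, 0, 0, 0, 0, 30, 0, 0, 0, 0, 0, 0, 30, 0, 0, 0, 0, 0, 0, 30, 0, 0, 0, 0, 0, 0])

```text
t: 9.7
tcp_pos: [0.4894, -0.1102, 0.0076]
tool_rot: [-0.447, 0.548, 0.445, 0.55]
force: [1.6, 0.9, 6.2]
finger_gap: 0.451
```

```bash
python3 - <<'E'
from h import *
plan(.571,-.357,.036,78)
s=viewer.snapshot("wrist"); save("w10.png",s["image"])
st=manip.sense(); R=Ro.from_quat(st["tool_rot"]).as_matrix()
w=cast(s,[(280,296)],.036);print(((w-st["tcp_pos"])@R*1000).round(1))
E
```

```text
t 9.7 p [ 489.4 -110.2    7.6] jaw yaw 78.1 q6 -1.81 gap 38.5 F [1.6 0.9 6.2]
  shift(tool now) mm [ -27.8 -130.7 -224.8] turn deg [ 0.1 -0.   0.2]  |  shift if turn done first [ -28.4 -131.2 -224.5]
[[-28.4   0.4  -1.1]]
```

View pics/w10.png

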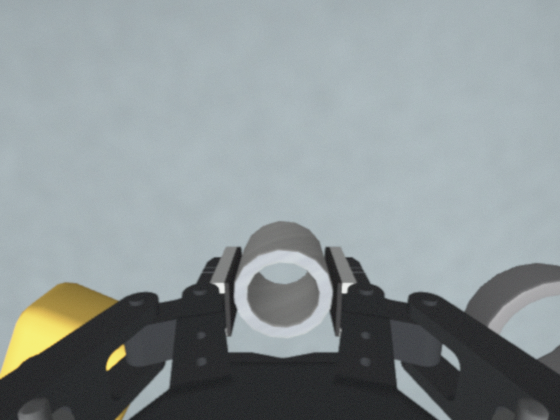

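Gripped at 38.5 mm. The fingertips are lightly on the counter at TCP z = 7.6, so that is the reference for placing. I lift to about 44 mm of clearance and pass over the tape measure, which is 35 mm tall.

Request:
move_arm(deltas=[30, -20, 0, 0, 0, 0, 0, 30, -26, 0, 0, 0, 0, 0, 30, 0, 0, 0, 0, 0, 0, 30, 0, -14, -25, 0, 0, 0, 30, 0, -22, -37.5, 0, 0, 0, 30, 0, -22, -37.5, 0, 0, 0, 30, 0, -22, -37.5, 0, 0, 0, 30, 0, -22, -37.5, 0, 0, 0, 30, 0, -18, -30, 0, 0, 0, 30, 0, -11, -19, 0, 0, 0])

```text
t: 10.75
tcp_pos: [0.5707, -0.3589, 0.0513]
tool_rot: [-0.446, 0.549, 0.445, 0.549]
force: [0.9, 0.1, -2.6]
finger_gap: 0.453
```

Request:
move_arm(deltas=[30, 0, 0, 0, 0, 0, 0, 30, 0, 0, 0, 0, 0, 0])

```text
t: 10.95
tcp_pos: [0.5691, -0.3551, 0.0509]
tool_rot: [-0.444, 0.549, 0.447, 0.549]
force: [-0.4, 1.0, -1.4]
finger_gap: 0.451
```

```bash
python3 - <<'E'
from h import *
plan(.571,-.357,.0145,78)
s=viewer.snapshot("wrist"); save("w11.png",s["image"])
print(proj(s,cast(viewer.snapshot("top"),[433,170],.006)))
E
```

```text
t 10.95 p [ 569.1 -355.1   50.9] jaw yaw 78.1 q6 -2.09 gap 38.5 F [-0.4  1.  -1.4]
  shift(tool now) mm [36.4 -2.3 -1.5] turn deg [ 0.1  0.1 -0.2]  |  shift if turn done first [36.4 -2.2 -1.4]
[[280.69615705 232.4619284 ]]
```

View pics/w11.png

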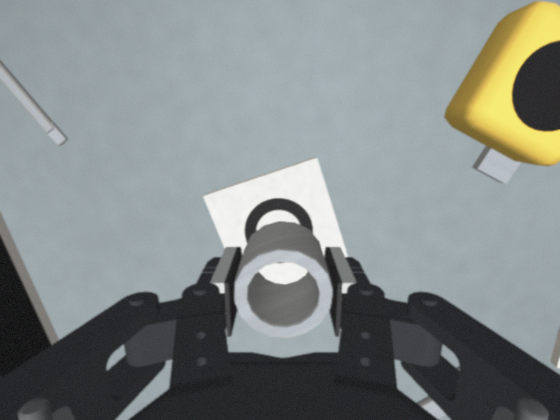

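The ring outline centre shows at about (278.5,231), agreeing with the prediction to within 1–2 mm. I shift slightly and lower.

Request:
move_arm(deltas=[30, 10, -2, -2, 0, 0, 0, 30, 14, 0, 0, 0, 0, 0, 30, 6, 0, 0, 0, 0, 0, 30, 3, 0, 0, 0, 0, 0, 30, 1, 0, 0, 0, 0, 0, 30, 0, 0, 0, 0, 0, 0])

```text
t: 11.65
tcp_pos: [0.5719, -0.3582, 0.0182]
tool_rot: [-0.446, 0.549, 0.446, 0.549]
force: [0.3, 0.7, -1.4]
finger_gap: 0.449
```

```bash
python3 - <<'E'
from h import *
plan(.571,-.357,.0135,78)
s=viewer.snapshot("wrist"); save("w12.png",s["image"])
E
```

```text
t 11.65 p [ 571.9 -358.2   18.2] jaw yaw 78.1 q6 -2.09 gap 38.3 F [ 0.3  0.7 -1.4]
  shift(tool now) mm [4.7 1.1 1. ] turn deg [ 0.1  0.  -0. ]  |  shift if turn done first [4.7 1.1 1. ]
```

View pics/w12.png

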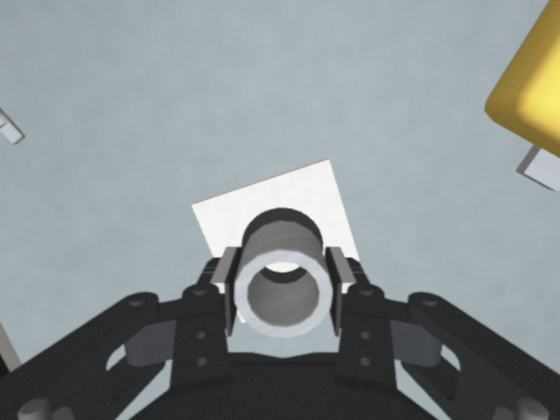

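Request:
move_arm(deltas=[30, 2, 1, 0.5, 0, 0, 0, 30, 2, 0, 0, 0, 0, 0, 30, 0.5, 0, 0, 0, 0, 0, 30, 0, 0, 0, 0, 0, 0])

```text
t: 12.1
tcp_pos: [0.5709, -0.3575, 0.0138]
tool_rot: [-0.446, 0.549, 0.446, 0.549]
force: [0.3, -0.5, -1.6]
finger_gap: 0.45
```

Request:
move_arm(deltas=[30, 0.8, 0, 0, 0, 0, 0, 30, 0, 0, 0, 0, 0, 0])

```text
t: 12.3
tcp_pos: [0.571, -0.3576, 0.0137]
tool_rot: [-0.446, 0.549, 0.446, 0.549]
force: [-2.7, 0.3, 3.8]
finger_gap: 0.453
```

Contact (+3.8 N). Release and lift.

Request:
move_arm(deltas=[44, 0, 0, 0, 0, 0, 0, 54, 0, 0, 0, 0, 0, 0, 58, 0, 0, 0, 0, 0, 0, 58, 0, 0, 0, 0, 0, 0, 58, -20, 0, 0, 0, 0, 0, 58, -45, 0, 0, 0, 0, 0, 58, -45, 0, 0, 0, 0, 0, 58, -20, 0, 0, 0, 0, 0, 58, 0, 0, 0, 0, 0, 0])

```text
t: 13.2
tcp_pos: [0.5732, -0.3593, 0.1475]
tool_rot: [-0.449, 0.548, 0.443, 0.549]
force: [0.8, 0.1, -0.5]
finger_gap: 0.679
```

```bash
python3 - <<'E'
from h import *
s=viewer.snapshot("wrist"); save("w13.png",s["image"])
plan(.37,-.262,.14,42)
E
```

```text
t 13.25 p [ 571.8 -358.2  144.9] jaw yaw 78.1 q6 -2.09 gap 58.2 F [ 0.4 -0.8 -0.2]
  shift(tool now) mm [  4.  217.3  52.7] turn deg [36.1 -0.   0.2]  |  shift if turn done first [  4.9 206.5 -85.6]
```

View pics/w13.png

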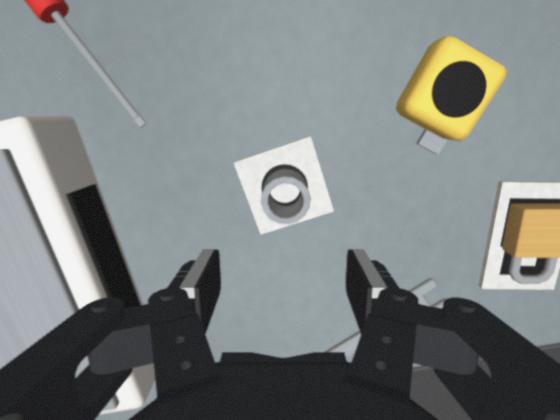

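The coupling stands centred on its ring. Now the small lock.

Request:
move_arm(deltas=[58, 0, 30, 7.5, 0, 0, 0, 58, 0, 45, 11, 0, 0, 0, 58, 0, 45, 11, 0, 0, 0, 58, 0, 45, 11, 0, 0, 0, 58, 0, 40, 9, 0, 0, 0, 58, 0, 12, 3, 8, 0, 0, 58, 0, 0, 0, 8, 0, 0, 58, 0, 0, 0, 8, 0, 0, 58, 0, 0, 0, 8, 0, 0, 58, 0, 0, 0, 5, 0, 0])

```text
t: 14.25
tcp_pos: [0.3684, -0.2604, 0.1415]
tool_rot: [-0.246, 0.663, 0.248, 0.662]
force: [0.5, -0.4, -0.0]
finger_gap: 0.681
```

Request:
move_arm(deltas=[58, 0, 0, 0, 0, 0, 0, 58, 0, 0, 0, 0, 0, 0])

```text
t: 14.45
tcp_pos: [0.3688, -0.2608, 0.142]
tool_rot: [-0.248, 0.662, 0.25, 0.661]
force: [-0.0, -0.8, 1.0]
finger_gap: 0.676
```

```bash
python3 - <<'E'
from h import *
plan(.37,-.262,.01,41)
s=viewer.snapshot("wrist"); save("w14.png",s["image"]); m=masks(s)
rect(s,m["brass"],.014,(230,330,120,240))
print(proj(s,[.3702,-.2625,.014]))
E
```

```text
t 14.45 p [ 368.8 -260.8  142. ] jaw yaw 41.2 q6 -1.58 gap 57.8 F [-0.  -0.8  1. ]
  shift(tool now) mm [ 1.32e+02 -2.00e+00  1.00e-01] turn deg [ 0.2  0.  -0.2]  |  shift if turn done first [ 1.32e+02 -1.70e+00  1.00e-01]
  rect c [ 367.4 -262.9   14. ] sides [np.float64(0.0278), np.float64(0.0272)] yaw01 41.2
[[283.28680088 201.53114688]]
```

View pics/w14.png

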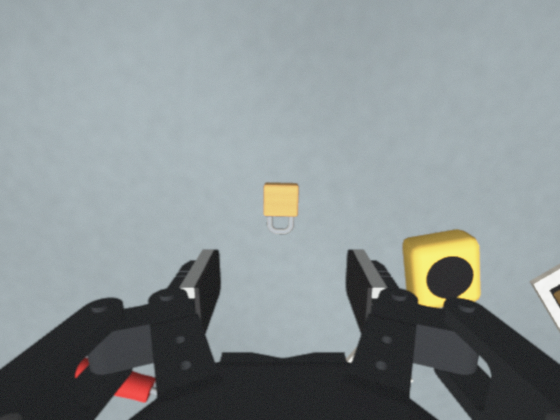

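Request:
move_arm(deltas=[50, 40, -2, -1.3, 0, 0, 0, 44, 45, 0, 0, 0, 0, 0, 40, 30, 0, 0, 0, 0, 0, 40, 10, 0, 0, 0, 0, 0, 40, 5, 0, 0, 0, 0, 0, 40, 0, 0, 0, 0, 0, 0])

```text
t: 15.1
tcp_pos: [0.3699, -0.264, 0.0131]
tool_rot: [-0.249, 0.662, 0.249, 0.662]
force: [0.2, 0.1, -0.5]
finger_gap: 0.469
```

Request:
move_arm(deltas=[40, 4, 0, 0, 0, 0, 0, 40, 2, 0, 0, 0, 0, 0, 40, 0, 0, 0, 0, 0, 0])

```text
t: 15.4
tcp_pos: [0.37, -0.2642, 0.0076]
tool_rot: [-0.249, 0.662, 0.248, 0.662]
force: [0.6, 0.3, -0.3]
finger_gap: 0.47
```

```bash
python3 - <<'E'
from h import *
plan(.3693,-.2633,.003,41)
s=viewer.snapshot("wrist"); save("w15.png",s["image"])
E
```

```text
t 15.4 p [ 370.  -264.2    7.6] jaw yaw 41.2 q6 -1.58 gap 40.1 F [ 0.6  0.3 -0.3]
  shift(tool now) mm [4.6 1.2 0. ] turn deg [ 0.2 -0.   0.1]  |  shift if turn done first [4.6 1.2 0. ]
```

View pics/w15.png

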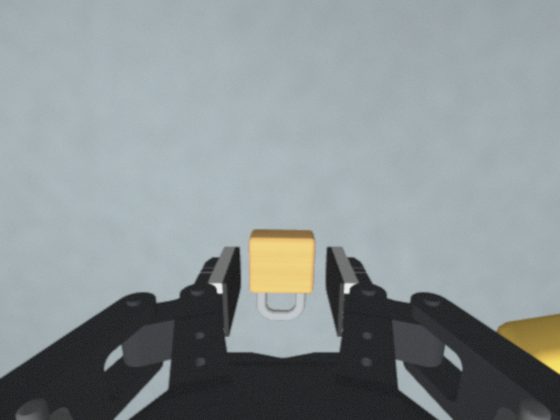

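Request:
move_arm(deltas=[40, 2.5, 1, 0, 0, 0, 0, 36, 2, 0, 0, 0, 0, 0, 34, 0, 0, 0, 0, 0, 0])

```text
t: 15.75
tcp_pos: [0.3689, -0.263, 0.0023]
tool_rot: [-0.248, 0.662, 0.249, 0.662]
force: [0.2, -0.1, -0.7]
finger_gap: 0.401
```

Request:
move_arm(deltas=[26, 0, 0, 0, 0, 0, 0, 22, 0, 0, 0, 0, 0, 0, 22, 0, 0, 0, 0, 0, 0, 22, 0, 0, 0, 0, 0, 0], force=45)

```text
t: 16.15
tcp_pos: [0.369, -0.263, 0.0026]
tool_rot: [-0.248, 0.662, 0.249, 0.662]
force: [-0.2, 0.5, 2.9]
finger_gap: 0.341
```

```bash
python3 - <<'E'
from h import *
plan(.3693,-.2633,.003,41)
s=viewer.snapshot("wrist"); save("w16.png",s["image"]); m=masks(s)
b=rect(s,m["brass"],.014,(230,340,200,310)); held(b)
E
```

```text
t 16.15 p [ 369.  -263.     2.6] jaw yaw 41.1 q6 -1.58 gap 29.1 F [-0.2  0.5  2.9]
  shift(tool now) mm [-0.4 -0.4  0. ] turn deg [ 0.1  0.  -0. ]  |  shift if turn done first [-0.4 -0.4  0. ]
  rect c [ 367.5 -262.2   14. ] sides [np.float64(0.0287), np.float64(0.0271)] yaw01 41.1
  held centre in tool [-11.4   1.6  -0.6]
```

View pics/w16.png

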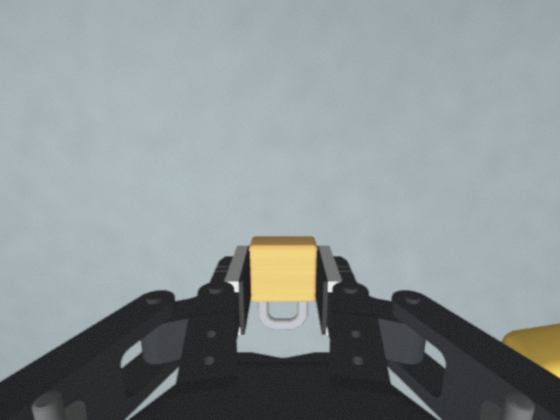

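Held at 29.1 mm. Lifting and carrying toward the small tile, at jaw yaw 69.5.

Request:
move_arm(deltas=[22, -15, 0, 0, 0, 0, 0, 22, -33, 0, 0, 0, 0, 0, 22, 0, 0, 0, -8, 0, 0, 22, 0, 0, 0, -8, 0, 0, 22, 0, 0, 0, -8, 0, 0, 22, 0, 0, 0, -4.4, 0, 0, 22, 0, 0, 0, 0, 0, 0])

```text
t: 16.9
tcp_pos: [0.369, -0.2631, 0.0503]
tool_rot: [-0.403, 0.581, 0.403, 0.581]
force: [-0.2, -0.9, -0.1]
finger_gap: 0.335
```

```bash
python3 - <<'E'
from h import *
plan(.666,.127,.05,69.5)
E
```

```text
t 16.9 p [ 369.  -263.1   50.3] jaw yaw 69.5 q6 -2.08 gap 28.6 F [-0.2 -0.9 -0.1]
  shift(tool now) mm [ 4.000e-01 -1.418e+02  4.693e+02] turn deg [ 0.  0. -0.]  |  shift if turn done first [ 3.000e-01 -1.415e+02  4.694e+02]
```

Request:
move_arm(deltas=[22, 0, -8, 26, 0, 0, 0, 22, 0, -14, 46, 0, 0, 0, 22, 0, -14, 46, 0, 0, 0, 22, 0, -14, 46, 0, 0, 0, 22, 0, -14, 46, 0, 0, 0, 22, 0, -14, 46, 0, 0, 0, 22, 0, -14, 46, 0, 0, 0, 22, 0, -14, 46, 0, 0, 0, 22, 0, -14, 46, 0, 0, 0, 22, 0, -11, 38, 0, 0, 0])

```text
t: 17.9
tcp_pos: [0.644, 0.0984, 0.0502]
tool_rot: [-0.403, 0.581, 0.403, 0.581]
force: [0.9, -0.8, -1.4]
finger_gap: 0.338
```

Request:
move_arm(deltas=[22, 0, -8, 26, 0, 0, 0, 22, 0, 0, 8, 0, 0, 0, 22, 0, 0, 0, 0, 0, 0, 22, 0, 0, 0, 0, 0, 0])

```text
t: 18.3
tcp_pos: [0.6606, 0.124, 0.0498]
tool_rot: [-0.403, 0.582, 0.403, 0.58]
force: [0.2, -0.9, -0.8]
finger_gap: 0.336
```

```bash
python3 - <<'E'
from h import *
plan(.666,.127,.009,69.5)
s=viewer.snapshot("wrist"); save("w17.png",s["image"])
E
```

```text
t 18.3 p [660.6 124.   49.8] jaw yaw 69.5 q6 -1.19 gap 28.7 F [ 0.2 -0.9 -0.8]
  shift(tool now) mm [40.8 -4.1  4.7] turn deg [-0.  -0.1 -0.1]  |  shift if turn done first [40.8 -4.   4.7]
```

View pics/w17.png

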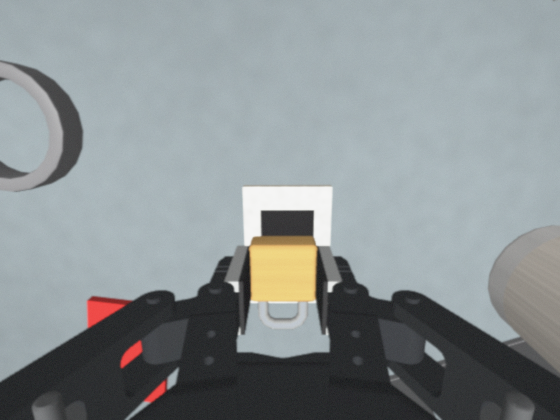

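```bash
python3 - <<'E'
from h import *
s=viewer.snapshot("wrist")
w=cast(s,[(242.5,187),(332,187),(261,210.5),(314,210.5)],.006)
st=manip.sense(); R=Ro.from_quat(st["tool_rot"]).as_matrix()
print(((w-st["tcp_pos"])@R*1000).round(1))
E
```

```text
[[ 44.3  28.6 -23.6]
 [ 44.2  28.6  28.5]
 [ 44.2  14.4 -13.1]
 [ 44.2  14.4  18.4]]
```

Request:
move_arm(deltas=[22, 10, -2.6, 3.5, 0, 0, 0, 22, 15, 0, 0, 0, 0, 0, 22, 9, 0, 0, 0, 0, 0, 22, 4, 0, 0, 0, 0, 0, 22, 1.5, 0, 0, 0, 0, 0, 22, 0, 0, 0, 0, 0, 0])

```text
t: 19.0
tcp_pos: [0.6657, 0.1273, 0.0106]
tool_rot: [-0.403, 0.581, 0.403, 0.581]
force: [-0.6, -0.5, -2.1]
finger_gap: 0.333
```

```bash
python3 - <<'E'
from h import *
plan(.666,.127,.0085,69.5)
s=viewer.snapshot("wrist"); save("w18.png",s["image"])
E
```

```text
t 19.0 p [665.7 127.3  10.6] jaw yaw 69.5 q6 -1.19 gap 28.4 F [-0.6 -0.5 -2.1]
  shift(tool now) mm [ 2.1 -0.4 -0.2] turn deg [ 0. -0. -0.]  |  shift if turn done first [ 2.1 -0.4 -0.2]
```

View pics/w18.png

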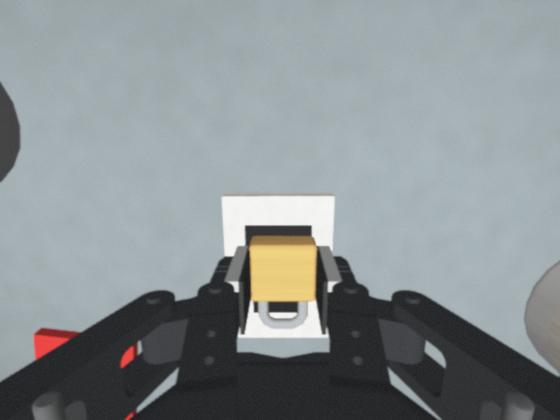

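Request:
move_arm(deltas=[22, 1, 0, -1.2, 0, 0, 0, 22, 0.8, 0, 0, 0, 0, 0, 22, 0.4, 0, 0, 0, 0, 0, 22, 0, 0, 0, 0, 0, 0])

```text
t: 19.45
tcp_pos: [0.6655, 0.1262, 0.009]
tool_rot: [-0.403, 0.581, 0.403, 0.581]
force: [0.1, -0.6, -1.2]
finger_gap: 0.339
```

Request:
move_arm(deltas=[22, 0.6, 0, 0, 0, 0, 0, 22, 0, 0, 0, 0, 0, 0])

```text
t: 19.65
tcp_pos: [0.6656, 0.1262, 0.0087]
tool_rot: [-0.403, 0.581, 0.403, 0.581]
force: [-2.2, -0.7, 2.2]
finger_gap: 0.336
```

Contact. Release and rise.

Request:
move_arm(deltas=[32, 0, 0, 0, 0, 0, 0, 42, 0, 0, 0, 0, 0, 0, 46, 0, 0, 0, 0, 0, 0, 46, 0, 0, 0, 0, 0, 0, 46, -20, 0, 0, 0, 0, 0, 46, -45, 0, 0, 0, 0, 0, 46, -45, 0, 0, 0, 0, 0, 46, -20, 0, 0, 0, 0, 0, 46, 0, 0, 0, 0, 0, 0])

```text
t: 20.55
tcp_pos: [0.6683, 0.1263, 0.1428]
tool_rot: [-0.405, 0.578, 0.402, 0.583]
force: [0.1, 0.4, 0.9]
finger_gap: 0.542
```

```bash
python3 - <<'E'
from h import *
s=viewer.snapshot("wrist"); save("w19.png",s["image"]); m=masks(s)
rect(s,m["brass"],.020,(230,340,120,260))
plan(.457,.086,.14,17)
E
```

```text
rect c [663.6 125.8  20. ] sides [np.float64(0.0279), np.float64(0.0274)] yaw01 69.5
t 20.6 p [666.5 126.2 140.1] jaw yaw 69.5 q6 -1.19 gap 46.0 F [-0.4 -0.9 -0.6]
  shift(tool now) mm [  -0.7  182.2 -110.9] turn deg [52.5  0.2  0.2]  |  shift if turn done first [ 1.000e-01  2.280e+01 -2.121e+02]
```

View pics/w19.png

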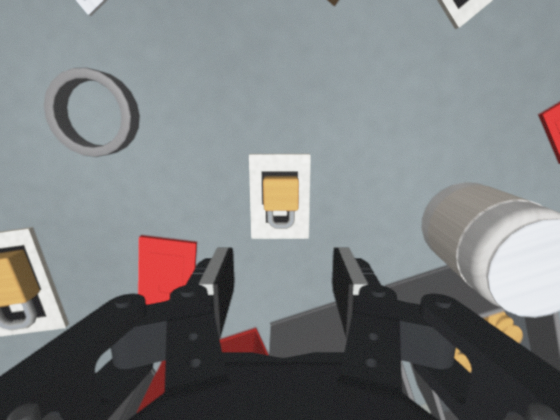

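The small lock is on its outline: measured (663.6,125.8), mark about (664.5,127). Now the handle.

Request:
move_arm(deltas=[46, 0, 22, -13, 0, 0, 0, 46, 0, 40, -24, 0, 0, 0, 46, 0, 40, -25, 0, 0, 0, 46, 0, 40, -25, 0, 0, 0, 46, 0, 30, -18, 0, 0, 0, 46, 0, 10, -6, 8, 0, 0, 46, 0, 0, 0, 8.5, 0, 0, 46, 0, 0, 0, 8.5, 0, 0, 46, 0, 0, 0, 8.5, 0, 0, 46, 0, 0, 0, 8.5, 0, 0])

```text
t: 21.6
tcp_pos: [0.4545, 0.0858, 0.1366]
tool_rot: [-0.166, 0.689, 0.167, 0.686]
force: [0.4, 0.7, -0.0]
finger_gap: 0.541
```

Request:
move_arm(deltas=[46, 0, 0, 0, 8, 0, 0, 46, 0, 0, 0, 2.5, 0, 0, 46, 0, 0, 0, 0, 0, 0, 46, 0, 0, 0, 0, 0, 0])

```text
t: 22.0
tcp_pos: [0.4551, 0.0858, 0.1372]
tool_rot: [-0.105, 0.7, 0.105, 0.698]
force: [-0.7, -0.3, 0.2]
finger_gap: 0.539
```

```bash
python3 - <<'E'
from h import *
plan(.457,.086,.14,17)
s=viewer.snapshot("wrist"); save("w20.png",s["image"])
E
```

```text
t 22.0 p [455.1  85.8 137.2] jaw yaw 17.1 q6 -0.35 gap 46.0 F [-0.7 -0.3  0.2]
  shift(tool now) mm [-2.9 -0.4  1.8] turn deg [ 0.1 -0.1 -0.1]  |  shift if turn done first [-2.8 -0.4  1.8]
```

View pics/w20.png

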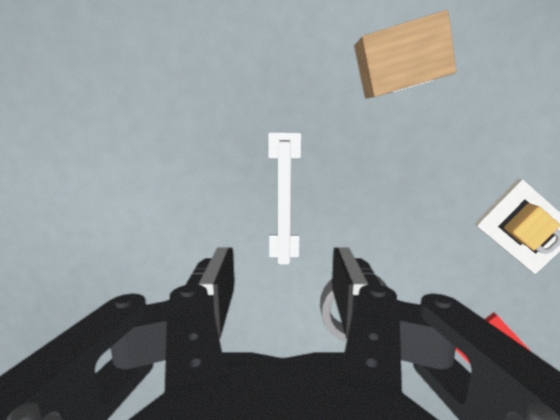

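The handle runs vertically in the picture, its bar from about (285,142) to (284,264), well aligned with the jaws.

```bash
python3 - <<'E'
from h import *
s=viewer.snapshot("wrist"); V=masks(s)["V"]
c=[]
for v in range(165,232,6):
    r=np.where(V[v,250:320]>185)[0]+250; c.append((r.mean(),v,len(r)))
c=np.array(c); print(c[::3].round(1))
k=np.polyfit(c[:,1],c[:,0],1)
e=[(np.polyval(k,v),v) for v in (142.,264.)]
w=cast(s,e,.032); print(w.round(4),np.linalg.norm(w[1]-w[0]).round(4),w.mean(0).round(4),yaw(w[0]-w[1]))
st=manip.sense(); R=Ro.from_quat(st["tool_rot"]).as_matrix()
print(((w.mean(0)-st["tcp_pos"])@R*1000).round(1))
E
```

```text
[[283.5 165.   14. ]
 [283.5 183.   14. ]
 [278.3 201.   17. ]
 [282.7 219.   15. ]]
[[0.4418 0.1329 0.032 ]
 [0.4659 0.0367 0.032 ]] 0.0992 [0.4538 0.0848 0.032 ] 104.08670334823641
[105.6  -0.5  -1.8]
```

Request:
move_arm(deltas=[40, 35, -0.5, 0, 0, 0, 0, 36, 45, 0, 0, 0, 0, 0, 36, 30, 0, 0, 0, 0, 0, 36, 12, 0, 0, 0, 0, 0, 36, 4, 0, 0, 0, 0, 0, 36, 0, 0, 0, 0, 0, 0])

```text
t: 22.7
tcp_pos: [0.4565, 0.0853, 0.0124]
tool_rot: [-0.105, 0.699, 0.105, 0.699]
force: [-0.2, -1.0, -0.4]
finger_gap: 0.418
```

```bash
python3 - <<'E'
from h import *
plan(.455,.0855,.009,17)
s=viewer.snapshot("wrist"); save("w21.png",s["image"])
E
```

```text
t 22.7 p [456.5  85.3  12.4] jaw yaw 17.1 q6 -0.35 gap 35.7 F [-0.2 -1.  -0.4]
  shift(tool now) mm [ 3.4  0.6 -1.4] turn deg [0.1 0.  0. ]  |  shift if turn done first [ 3.4  0.6 -1.4]
```

View pics/w21.png

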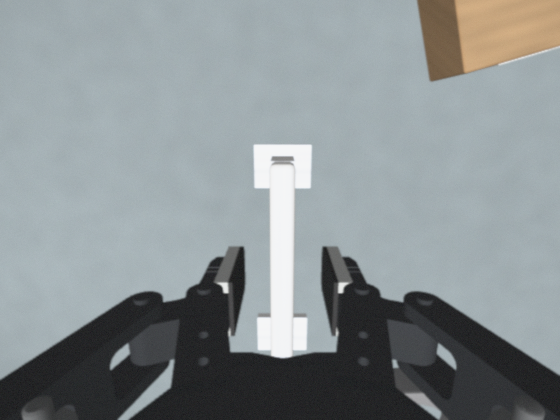

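Request:
move_arm(deltas=[26, 2, 0, 0, 0, 0, 0, 16, 0, 0, 0, 0, 0, 0, 8, 0, 0, 0, 0, 0, 0, 4, 0, 0, 0, 0, 0, 0, 4, 0, 0, 0, 0, 0, 0, 4, 0, 0, 0, 0, 0, 0], force=45)

```text
t: 23.35
tcp_pos: [0.4566, 0.0853, 0.011]
tool_rot: [-0.105, 0.699, 0.105, 0.7]
force: [-0.3, -0.7, 6.5]
finger_gap: 0.102
```

```bash
python3 - <<'E'
from h import *
plan(.5503,.3518,.055,20)
s=viewer.snapshot("wrist"); save("w22.png",s["image"])
E
```

```text
t 23.35 p [456.6  85.3  11. ] jaw yaw 17.1 q6 -0.35 gap 8.7 F [-0.3 -0.7  6.5]
  shift(tool now) mm [-43.9 227.3 167.8] turn deg [-2.9  0.1  0. ]  |  shift if turn done first [-44.  218.4 179.2]
```

View pics/w22.png

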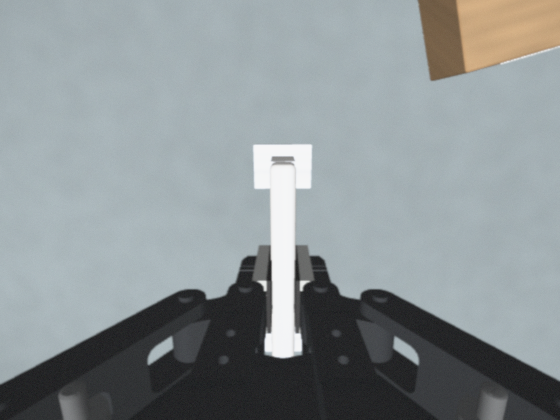

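Gripped at 8.7 mm. Lift and carry; the underside at about 45 mm clears the 33 mm block.

Request:
move_arm(deltas=[4, -15, 0, 0, -2.7, 0, 0, 4, -31, 0, 0, 0, 0, 0, 4, 0, 0, 0, 0, 0, 0, 4, 0, 18, 15, 0, 0, 0, 4, 0, 35, 29, 0, 0, 0, 4, 0, 36, 29, 0, 0, 0, 4, 0, 36, 29, 0, 0, 0, 4, 0, 36, 29, 0, 0, 0, 4, 0, 32, 27, 0, 0, 0, 4, 0, 20, 16, 0, 0, 0])

```text
t: 24.4
tcp_pos: [0.5486, 0.3478, 0.0551]
tool_rot: [-0.122, 0.696, 0.122, 0.697]
force: [0.3, -1.1, -0.4]
finger_gap: 0.106
```

Request:
move_arm(deltas=[4, 0, 4, 4, 0, 0, 0, 4, 0, 0, 0, 0, 0, 0, 4, 0, 0, 0, 0, 0, 0])

```text
t: 24.7
tcp_pos: [0.5492, 0.3482, 0.0552]
tool_rot: [-0.121, 0.698, 0.121, 0.696]
force: [-1.1, -0.2, -1.1]
finger_gap: 0.104
```

```bash
python3 - <<'E'
from h import *
plan(.5503,.3518,.02,20)
s=viewer.snapshot("wrist"); save("w23.png",s["image"])
E
```

```text
t 24.7 p [549.2 348.2  55.2] jaw yaw 19.7 q6 0.05 gap 8.9 F [-1.1 -0.2 -1.1]
  shift(tool now) mm [35.1  3.   2.4] turn deg [-0.3 -0.2  0. ]  |  shift if turn done first [35.2  3.   2.3]
```

View pics/w23.png

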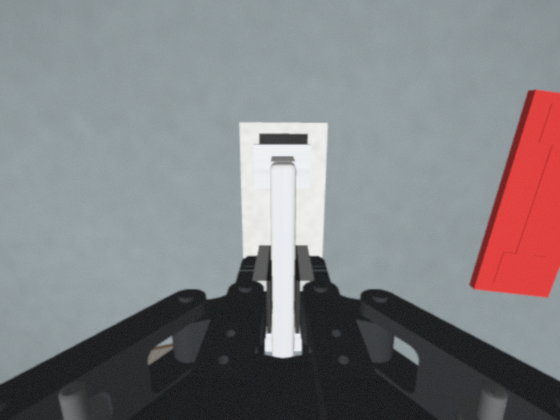

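```bash
python3 - <<'E'
from h import *
s=viewer.snapshot("wrist")
st=manip.sense(); R=Ro.from_quat(st["tool_rot"]).as_matrix()
f=lambda px,z:print(((cast(s,px,z)-st["tcp_pos"])@R*1000).round(1))
f([(253.5,144.5),(311,144.5)],st["tcp_pos"][2]-.007)
f([(239,123),(327.5,123)],.006); f([(259.5,134.5),(308,134.5)],.006)
E
```

```text
[[  7.   55.5 -14. ]
 [  7.   55.5  11.8]]
[[ 49.7  64.  -25.8]
 [ 49.6  64.   24.5]]
[[ 49.7  57.6 -14.2]
 [ 49.6  57.6  13.5]]
```

Request:
move_arm(deltas=[4, 10, 2, 1.5, 0, 0, 0, 4, 14, 0, 0, 0, 0, 0, 4, 7, 0, 0, 0, 0, 0, 4, 3, 0, 0, 0, 0, 0, 4, 1, 0, 0, 0, 0, 0, 4, 0, 0, 0, 0, 0, 0])

```text
t: 25.4
tcp_pos: [0.5512, 0.3521, 0.021]
tool_rot: [-0.121, 0.697, 0.121, 0.697]
force: [0.5, -0.0, -1.2]
finger_gap: 0.105
```

```bash
python3 - <<'E'
from h import *
plan(.5503,.3518,.017,20)
s=viewer.snapshot("wrist"); save("w24.png",s["image"])
E
```

```text
t 25.4 p [551.2 352.1  21. ] jaw yaw 19.7 q6 0.05 gap 9.0 F [ 0.5 -0.  -1.2]
  shift(tool now) mm [ 4.   0.1 -1. ] turn deg [-0.3 -0.   0. ]  |  shift if turn done first [ 4.   0.1 -1. ]
```

View pics/w24.png

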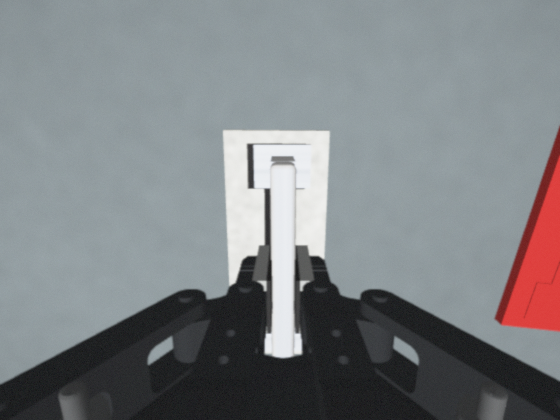

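The outline shows on the left of the foot, so I shift 2 mm in −z and lower to contact.

Request:
move_arm(deltas=[4, 1.5, 0, -2, 0, 0, 0, 4, 1.5, 0, 0, 0, 0, 0, 4, 0.8, 0, 0, 0, 0, 0, 4, 0, 0, 0, 0, 0, 0])

```text
t: 25.85
tcp_pos: [0.5493, 0.3514, 0.0174]
tool_rot: [-0.121, 0.697, 0.121, 0.697]
force: [0.1, 0.7, -0.9]
finger_gap: 0.104
```

Request:
move_arm(deltas=[4, 0.6, 0, 0, 0, 0, 0, 4, 0, 0, 0, 0, 0, 0])

```text
t: 26.05
tcp_pos: [0.5494, 0.3514, 0.0172]
tool_rot: [-0.121, 0.697, 0.121, 0.697]
force: [0.1, 0.5, 1.4]
finger_gap: 0.105
```

```bash
python3 - <<'E'
from h import *
s=viewer.snapshot("wrist"); save("w25.png",s["image"]); print(manip.sense()["force"],manip.sense()["tcp_pos"])
E
```

```text
[-1.4015046  -1.09388966  1.71440055] [0.54940499 0.35143827 0.01719393]
```

View pics/w25.png

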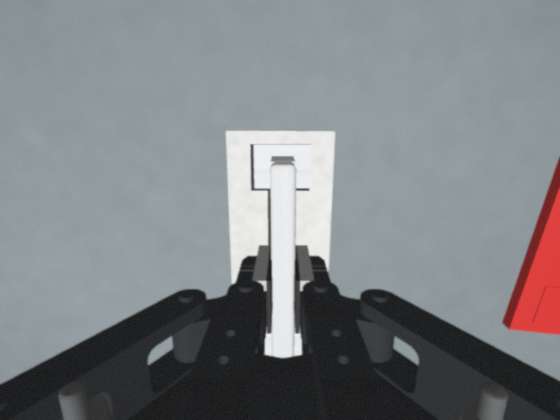

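The handle covers its outline to about 1 mm. Open and lift straight up.

Request:
move_arm(deltas=[14, 0, 0, 0, 0, 0, 0, 26, 0, 0, 0, 0, 0, 0, 34, 0, 0, 0, 0, 0, 0, 36, 0, 0, 0, 0, 0, 0, 36, -15, 0, 0, 0, 0, 0, 36, -40, 0, 0, 0, 0, 0, 36, -45, 0, 0, 0, 0, 0, 36, -45, 0, 0, 0, 0, 0, 36, -20, 0, 0, 0, 0, 0, 36, 0, 0, 0, 0, 0, 0])

```text
t: 27.1
tcp_pos: [0.552, 0.3526, 0.1876]
tool_rot: [-0.12, 0.693, 0.122, 0.7]
force: [0.6, 0.2, -0.3]
finger_gap: 0.423
```

```bash
python3 - <<'E'
from h import *
s=viewer.snapshot("wrist"); save("w26.png",s["image"])
plan(.4,.3,.25,20)
s=viewer.snapshot("top"); save("top2.png",cv2.resize(s["image"][90:260,100:460],None,fx=2.2,fy=2.2,interpolation=cv2.INTER_CUBIC))
m=masks(s); h=cv2.cvtColor(s["image"],cv2.COLOR_RGB2HSV); b=(h[...,0]>8)&(h[...,0]<30)&(h[...,1]>110)&(h[...,2]>115)
for roi,z in (((330,370,110,160),.026),((235,265,115,150),.020)):rect(s,b,z,roi)
E
```

```text
t 27.15 p [550.4 351.9 184.8] jaw yaw 19.7 q6 0.05 gap 36.0 F [-0.8 -0.6 -0.3]
  shift(tool now) mm [ -66.1    2.  -158.7] turn deg [-0.3  0.3 -0. ]  |  shift if turn done first [ -65.2    2.7 -159. ]
  rect c [ 652.  -141.7   26. ] sides [np.float64(0.0438), np.float64(0.0487)] yaw01 -11.8
  rect c [667.2 126.9  20. ] sides [np.float64(0.0262), np.float64(0.0279)] yaw01 -16.1
```

View pics/w26.png

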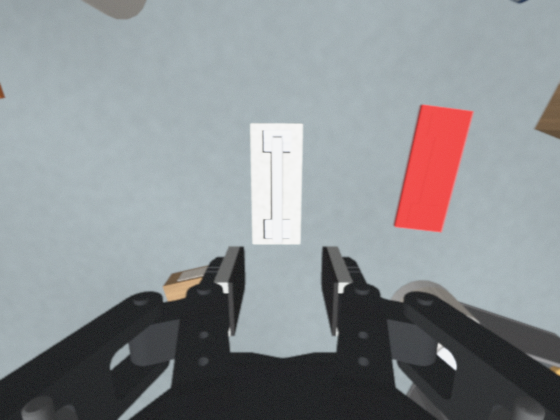

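View pics/top2.png

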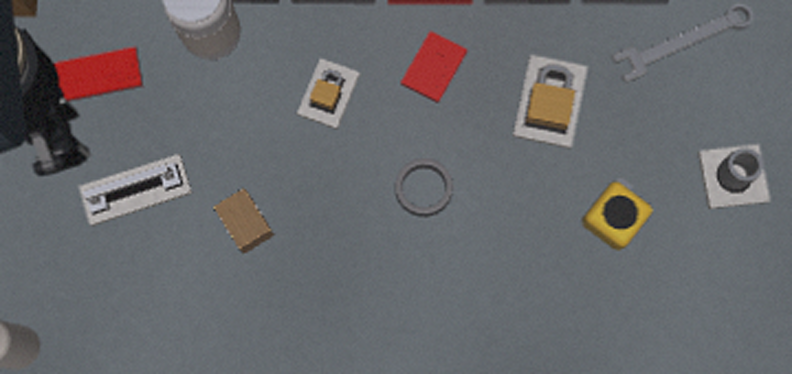

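The top view shows all four on their tiles, with both shackles at the outlines' shackle ends. I do one last number for the coupling and handle, then hand in.

```bash
python3 - <<'E'
from h import *
s=viewer.snapshot("top"); print(cast(s,[100+741/2.2-.3,90+165/2.2-.3],.042).round(4))
print(manip.sense()["qd"].round(3), manip.sense()["force"].round(1))
w=viewer.snapshot("wrist"); e=cast(w,[(277,136),(276.5,243)],.038); print(e.round(4),e.mean(0).round(4))
job.sign_off()
E
```

```text
[[ 0.572  -0.3516  0.042 ]]
[-0.001  0.028  0.014  0.001 -0.001  0.   ] [-0.1 -0.3 -0.6]
[[0.5257 0.3972 0.038 ]
 [0.5579 0.3047 0.038 ]] [0.5418 0.3509 0.038 ]
the job is handed in; nothing more can be done
```

I placed all four samples on their tiles and handed in at about 27 s; the sign-off reports no verdict. One last check, on the handle, disagreed with the others.

| Sample | Last check | Offset from mark (limit 12 mm) |
|---|---|---|
| Large lock | wrist and top views, shackle as drawn, turn within about 1° | 2–3 mm |
| Small lock | wrist and top views, shackle as drawn, turn within about 4° | 2–3 mm |
| Coupling | standing; top view only | about 5 mm |
| Handle | along its outline, turn within about 1° | 1–8 mm, see below |

- **Handle:** at release its feet covered the outline to about 1 mm in the wrist view. The final wrist reading, from hand-picked pixels while the arm was still settling from the lift, put it about 8 mm off. The top and wrist pictures both show only a thin strip of the outline, so I trust the smaller figure.
- **Drops:** the samples were carried low, keeping centres under 70 mm by design. None was dropped or knocked.
- **Not measured:** I did not measure tilt or the samples' own speed. They looked at rest in the pictures, and the arm was clear of everything.

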